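Turn round a domino tray that was put away backwards

TASK

One of the two wooden domino cases was put away backwards: its tray went in knob first, so it cannot close and its plain end sticks out. Slide the tray right out, turn it end for end, and slide it back in with the knob facing out until it is fully home, flush like the other case. Keep the tray level so that no dominoes spill, do not shove the sleeve about, and leave the other things where they stand.

Things in the scene. Friction and masses are not known exactly. Their poses are not given: they have to be found in the camera images.
- sleeve_mid (a point): Centre (half-way up) of the task's sleeve: a loose wooden box, about 0.4 kg, 160 mm long, 79 wide, 59 high, closed at the back (+x end), open at the other end, with a small half-round notch in the roof's edge there. Floor 6 mm, side walls and roof 8 mm. It slides on the table if pushed hard (over about 3 N). Its mouth faces away from the robot and to its right.
- mouth (a point): Centre line of the sleeve's open end, on the upper face of its floor (6 mm above the table), midway between its side walls. The x axis points from the mouth straight into the sleeve, y across, z up. The opening is 63 mm wide and 45 mm high, and 152 mm deep to the closed back. Its edges are not bevelled.
- tray_mid (a point): Centre (half-way up) of the body of the loose wooden tray: 151 mm long, 58 wide, 40 high, open on top, filled with a row of standing dominoes; about 0.26 kg, centre of mass near this point. x points along it from the knob end to the plain end, y across, z up. In the sleeve it has 2.5 mm of play at each side and 5 mm above; home, its knob-end face is within 1 mm of the mouth.
- knob_tip (a point): Outer end of the tray's round wooden knob, on its axis (same axes as the tray). The knob is 20 mm across and stands 26 mm out of the middle of the tray's -x end, at half height; its tip is 101.5 mm from the tray's centre. At the start it is hidden in the sleeve.
- plain_end (a point): Middle of the tray's plain end face (+x end), at half height, 75.5 mm from the tray's centre. At the start the tray is in the sleeve backwards and this end stands 40 to 62 mm out of the mouth.
- case2_mid (a point): Centre (half-way up) of the other domino case: the same sleeve, 160 x 79 x 59 mm, with its tray properly home and its knob out (26 mm). 0.68 kg, one solid piece for this job. It stands beside the task's case, to its left or right, roughly parallel. x points from its mouth to its back. Leave it alone.
- glue_mid (a point): Centre of a standing glue stick, 29 mm across, 98 mm tall, to the right of the work. Leave it alone.
- basket_mid (a point): Centre of a white slotted basket of marker pens, about 182 x 132 mm over its rim, 70 mm high, to the left of the work. Leave it alone.
- bowl_mid (a point): Middle of a steel bowl, 140 mm across the rim, 55 mm high, at the far right. Leave it alone.

How it is judged:
By the outcome, as a careful person would: the job done as asked, in the order asked, and still so for the second after the job is handed in, with the robot touching nothing.
It also fails if it takes over 67 s, if anything falls off the work surface, if the arm or the gripper's body presses on something with over 40 N, if the wrist force passes 120 N, or if a joint passes its speed limit or range.

ROBOT

A 6-joint arm with a two-finger parallel gripper is mounted at the origin on the work surface. World frame = base frame: x ahead of the robot, y to its left, z up, the work surface at z = 0. Lengths are in m, angles in rad, forces in N, time in s.
With the tool pointing down it reaches from about 0.3 to 0.775 m from the base axis. Payload 14.6 kg.
Tool frame: the origin (TCP) lies on the centre line of the jaws, within the pads' length; the fingertips stand 19 mm ahead of it and the grasp point (between the pads) is the TCP; z points along the fingers, y is the direction in which the jaws open and shut (so a half turn about z gives the same grasp; the last joint's range is limited). The gripper opens to 94 mm and grips with 3 to 60 N. Pads are 16 mm wide; open, the fingers measure 119 mm over their backs; the gripper's body (75 mm by 177 mm) begins 78 mm behind the grasp point.
Start: joints at [1.134, 0.3, 1.521, -0, 1.321, -0.067], TCP at [0.199, 0.513, 0.224] pointing down, gripper open.
Joint ranges: [-3.03, 3.03], [-0.79, 2.21], [0.23, 2.52], [-1.04, 4.18], [0, 3.07], [-2.55, 2.55]. Speed limits (rad/s): [2.22, 2.22, 2.57, 3.14, 3.14, 3.14].

INTERFACE

Orientations are given as [roll, pitch, yaw] about the fixed x, y, z axes, in that order (R = Rz(yaw) Ry(pitch) Rx(roll)).
In Python, from station import ctrl gives the robot as it stands. The module is installed in compiled form; this text tells all that it offers.
- The arm moves only by the shell command python3 -m creep 'ROWS' [FORCE]. ROWS is a JSON object of lists of equal length, an entry for each row: "translation": the shift along the world's x, y, z in mm, a list of three; "yaw": the turn about the world's z in rad; "gripper": the closure in counts, from 0 (fully open) to 255 (shut). A call has 1 to 5 rows; each row is the pose to reach, as a shift and turn from the pose measured when the call began; what a row does not reach only later rows make up. A row lasts 1/12 s, in which the tool goes at most 41.7 mm and 7.16 degrees, less where a joint would pass 70% of its speed; a pose out of reach is approached as far as the arm can. A call with a gripper value outside its range is refused whole. The fingers move at their own pace and stop on an object; FORCE is the grip in N (left out, the last holds). Time passes only in rows, so rows that repeat a pose let the fingers close. It gives the time, the measured TCP pose, the force and the opening at its end, in the units of the state.
- ctrl.get_obs(): the state, without advancing time (a new reading comes with each control period).
- ctrl.camera(name): name is "scene" or "side" or "wrist"; returns a dict with "pixels" (420x560x3 uint8, red, green, blue), "depth" (420x560 float32, m along the optical axis (not along the pixel's ray), 0 where there is no reading), "fx", "fy", "cx", "cy" (pixels), "R" (3x3) and "t" (3): a world point X has camera coordinates R X + t; the wrist camera has in their place "tool_from_camera" (4x4, takes a point from camera to tool coordinates, whose origin is the TCP and whose axes are the flange's). Camera axes: x right, y down, z forward; pixel columns grow to the right and rows downward; lengths in m; the calibration is good to about 2 mm. The wrist camera is an equidistant fisheye: a pixel r from the principal point sees the ray r / f radians off the axis. A picture is of the moment at which its call begins: read the wrist's pose just before it.
- ctrl.hand_in(): hands the job in, once; it reports no verdict.
The state is a dict: "time_s": time; "qpos": joint angles; "joint_vel": joint speeds; "tau": joint torques, N m; "ee_pos": TCP position; "eef_rot": TCP orientation; "force": force on the tool from outside, world axes, zero at the start; "moment": the same for the moment, N m; "grip_width": finger opening in m.
Only numpy, scipy, OpenCV 4.12 (cv2) and the standard library are available. Lean on these libraries where they do the work, as an engineer would, in place of code of your own. Each camera call takes 0.05 s, during which the arm holds its last target. There are 200 camera calls.

## Working session

There is one attempt and no reset: what is moved stays moved. The work goes in short steps, Python scripts to look and compute and a shell command to move; the robot and the scene stay as the last step left them, time stands still between calls to the robot, and variables do not carry over. Pictures are saved under pics/ and viewed, about 8 in all and at most 12, crops included, and the job is handed in when it is done.

```bash
mkdir -p pics; cat > h.py <<'E'
from station import ctrl
import numpy as np, cv2
def snap(n,f=None):
    c=ctrl.camera(n)
    if f: cv2.imwrite('pics/'+f,c['pixels'][:,:,::-1])
    return c
def cloud(c):
    d=c['depth'];v,u=np.mgrid[:d.shape[0],:d.shape[1]]
    P=np.stack([(u-c['cx'])/c['fx']*d,(v-c['cy'])/c['fy']*d,d],-1)
    W=(P-c['t'])@c['R']; W[d==0]=np.nan
    return W
E
python3 - <<'E'
from h import *
a=snap('scene');b=snap('side')
cv2.imwrite('pics/a.png',a['pixels'][:,:,::-1]);cv2.imwrite('pics/b.png',b['pixels'][:,:,::-1])
np.savez('s0.npz',a=cloud(a),b=cloud(b))
o=ctrl.get_obs();print(o)
for c in(a,b):print(c['R'],c['t'],-c['R'].T@c['t'],c['fx'])
E
```

```text
{'time_s': 0.1, 'qpos': array([ 1.13443357e+00,  3.00404285e-01,  1.52151130e+00, -6.62824424e-06,
        1.32070655e+00, -6.66173890e-02]), 'joint_vel': array([-1.31781441e-03, -8.56332877e-06, -5.42512511e-04,  9.43361830e-04,
       -1.77461175e-03, -4.28152445e-04]), 'tau': array([ 2.36706310e-04, -5.32646835e+01, -3.53281116e+01,  7.08434964e-02,
        2.35828426e-02, -2.96168039e-06]), 'ee_pos': array([0.19867996, 0.51263019, 0.22395249]), 'eef_rot': array([-3.14056502e+00, -6.21249327e-05,  2.77184890e+00]), 'force': array([-0.82238526, -0.64186067, -0.45198818]), 'moment': array([-0.03757056, -0.01680279,  0.0066037 ]), 'grip_width': 0.09382367404655542}
[[ 0.73584161  0.67696735 -0.01588516]
 [ 0.35768248 -0.40849438 -0.83975924]
 [-0.57497859  0.61224795 -0.54272652]] [-0.42341691 -0.14656344  1.49703552] [ 1.22475432 -0.68978784  0.68267683] 473.16507679566473
[[-0.99074221 -0.13499525  0.01435784]
 [-0.08152624  0.50706879 -0.85804121]
 [ 0.10855108 -0.85126819 -0.51338011]] [0.55649705 0.09582712 1.4126683 ] [0.40581088 1.2290931  0.79946933] 518.3954435839122
```

View pics/a.png

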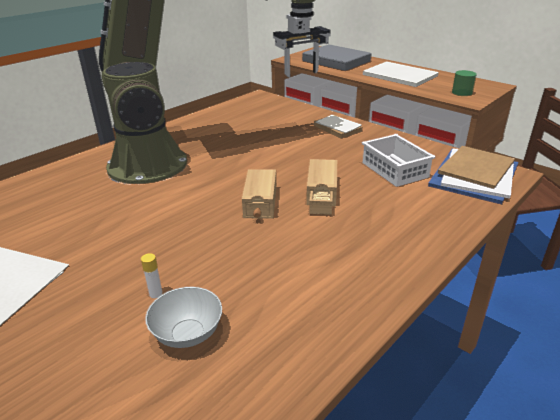

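View pics/b.png

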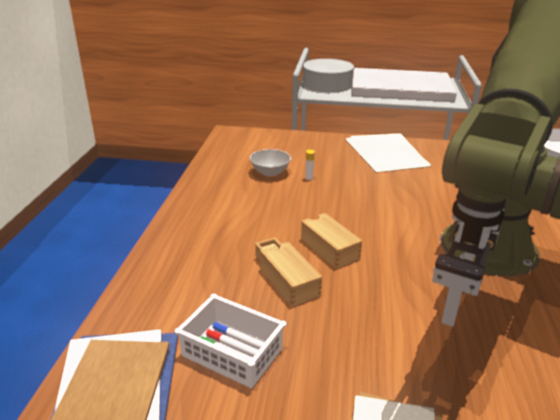

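The scene view shows case2 with its knob at (258,215). The task sleeve is at (322,180) and its tray sticks out towards (320,208). In the side view the tray sticks out at (268,245). The basket is to the left of the sleeve; the glue and bowl are far to the right.

```bash
python3 - <<'E'
from h import *
s=np.load('s0.npz')
for k in 'ab':
    W=s[k];ok=(W[...,2]>.01)&(W[...,2]<.11)&(np.hypot(W[...,0],W[...,1])>.25)&(W[...,0]>.1)&(W[...,0]<1)&(abs(W[...,1])<.6)
    for nm,lo,hi in(('top',.053,.068),('all',.012,.11),('tray',.035,.052)):
        m=(ok&(W[...,2]>lo)&(W[...,2]<hi)).astype(np.uint8)
        n,L,st,ce=cv2.connectedComponentsWithStats(m)
        for i in range(1,n):
            if st[i,4]<60: continue
            p=W[L==i];r=cv2.minAreaRect((p[:,:2]*1000).astype(np.float32))
            print(k,nm,st[i],'zmed %.3f zmax %.3f'%(np.median(p[:,2]),p[:,2].max()),np.round(r[0]),np.round(r[1]),round(r[2],1))
E
```

```text
a top [362 134  73  36 543] zmed 0.060 zmax 0.068 [603. 474.] [130. 186.] 69.1
a top [307 159  30  31 799] zmed 0.059 zmax 0.063 [514. 230.] [ 77. 173.] 37.1
a top [242 169  34  32 913] zmed 0.059 zmax 0.063 [426.  74.] [ 79. 170.] 40.7
a top [144 268  15  12  81] zmed 0.061 zmax 0.068 [ 528. -336.] [27. 15.] 66.7
a top [146 287  76  56 390] zmed 0.055 zmax 0.058 [ 657. -356.] [138. 139.] 81.1
a all [314 120  38  16 232] zmed 0.020 zmax 0.026 [275. 588.] [ 51. 155.] 78.7
a all [ 362  134   74   49 2201] zmed 0.045 zmax 0.074 [604. 476.] [135. 186.] 69.3
a all [ 436  157   76   41 1848] zmed 0.029 zmax 0.037 [819. 533.] [222. 148.] 3.6
a all [ 307  159   30   54 1451] zmed 0.057 zmax 0.063 [529. 211.] [ 78. 222.] 37.6
a all [ 242  169   35   49 1433] zmed 0.058 zmax 0.063 [434.  64.] [ 80. 195.] 40.3
a all [141 253  21  42 558] zmed 0.066 zmax 0.101 [ 523. -334.] [28. 30.] 72.3
a all [ 146  287   76   61 2715] zmed 0.036 zmax 0.058 [ 657. -356.] [138. 140.] 42.7
a tray [372 141  53  18 239] zmed 0.044 zmax 0.052 [587. 531.] [163.  74.] 11.1
a tray [364 148  68  28 365] zmed 0.044 zmax
[... 1282 characters left out ...]
095] zmed 0.022 zmax 0.028 [274. 579.] [ 44. 155.] 88.9
b tray [251 150  39  12 200] zmed 0.043 zmax 0.052 [ 667. -383.] [131.  83.] 18.6
b tray [252 163  37   9 134] zmed 0.044 zmax 0.052 [ 650. -307.] [121.  47.] 7.1
b tray [301 224  61  34 332] zmed 0.044 zmax 0.052 [443. 106.] [ 73. 182.] 64.9
b tray [255 237  26  15 201] zmed 0.042 zmax 0.050 [584. 143.] [59. 38.] 33.2
b tray [261 254  61  41 340] zmed 0.043 zmax 0.052 [515. 237.] [ 81. 162.] 37.1
b tray [186 304  91  30 532] zmed 0.044 zmax 0.052 [614. 427.] [182.  82.] 11.0
b tray [179 331 104  46 622] zmed 0.044 zmax 0.052 [592. 526.] [208. 101.] 14.3
b tray [  79  339   89   40 1302] zmed 0.036 zmax 0.040 [802. 558.] [161.  95.] 4.9
```

Sleeve centre is about (515,232), and the out-axis is about -53° (0.60,-0.80). The mouth is about (563,168), with roughly 50 mm of tray exposed. These sizes match the ones given, so I'm moving above it.

```bash

python3 -m creep '{"translation":[[25,-24,0],[50,-48,0],[75,-72,0],[100,-96,0],[125,-120,0]],"yaw":[-0.04,-0.08,-0.12,-0.16,-0.2],"gripper":[0,0,0,0,0]}'
python3 -m creep '{"translation":[[25,-24,0],[50,-48,0],[75,-72,0],[100,-96,0],[125,-120,0]],"yaw":[-0.04,-0.08,-0.12,-0.16,-0.2],"gripper":[0,0,0,0,0]}'
python3 -m creep '{"translation":[[25,-24,0],[50,-48,0],[75,-72,0],[100,-96,0],[120,-115,0]],"yaw":[-0.04,-0.08,-0.12,-0.15,-0.15],"gripper":[0,0,0,0,0]}'
python3 -m creep '{"translation":[[0,0,0],[0,0,0]],"yaw":[0,0],"gripper":[0,0]}'
cat >> h.py <<'E'
from scipy.spatial.transform import Rotation as Ro
def wcloud(f=None):
    o=ctrl.get_obs();c=ctrl.camera('wrist')
    if f: cv2.imwrite('pics/'+f,c['pixels'][:,:,::-1])
    d=c['depth'];v,u=np.mgrid[:d.shape[0],:d.shape[1]]
    x=(u-c['cx'])/c['fx'];y=(v-c['cy'])/c['fy'];r=np.hypot(x,y)+1e-9
    k=np.tan(np.minimum(r,1.5))/r
    P=np.stack([x*k*d,y*k*d,d],-1);T=c['tool_from_camera']
    P=P@T[:3,:3].T+T[:3,3]
    W=P@Ro.from_euler('xyz',o['eef_rot']).as_matrix().T+o['ee_pos']
    W[(d==0)|(r>1.4)]=np.nan
    return W,c,o
E
python3 - <<'E'
from h import *
W,c,o=wcloud('w1.png');np.save('w1.npy',W)
print(o['ee_pos'],o['eef_rot'],c['fx'],c['cx'],c['cy'],c['tool_from_camera'])
t=W[...,2];print(np.nanmedian(t[abs(t)<.015]))
for nm,lo,hi in(('top',.053,.065),('low',.03,.05)):
    m=((W[...,2]>lo)&(W[...,2]<hi)).astype(np.uint8)
    n,L,st,ce=cv2.connectedComponentsWithStats(m)
    for i in range(1,n):
        if st[i,4]<150: continue
        p=W[L==i];r=cv2.minAreaRect((p[:,:2]*1000).astype(np.float32))
        print(nm,st[i],np.median(p[:,2]),np.round(r[0],1),np.round(r[1],1),round(r[2],2))
E
```

```text
time_s: 0.52
ee_pos: [0.3245, 0.3913, 0.2237]
eef_rot: [-3.14, -0.0, 2.57]
force: [0.2, 0.0, -0.9]
grip_width: 0.0939
time_s: 0.93
ee_pos: [0.4504, 0.2698, 0.2236]
eef_rot: [-3.14, -0.0, 2.368]
force: [1.5, 1.1, 0.1]
grip_width: 0.0939
time_s: 1.35
ee_pos: [0.5717, 0.1527, 0.2232]
eef_rot: [-3.139, -0.0, 2.215]
force: [1.0, 0.6, 0.4]
grip_width: 0.0938
time_s: 1.52
ee_pos: [0.5721, 0.1516, 0.2223]
eef_rot: [-3.138, -0.001, 2.213]
force: [0.0, 0.2, -0.3]
grip_width: 0.094
[0.57207297 0.15158118 0.22225178] [-3.13787624e+00 -1.00913031e-03  2.21290866e+00] 325.19226210127806 275.80845500789695 209.2456673896631 [[-3.23093002e-04 -9.68028937e-01 -2.50838340e-01  7.28560472e-02]
 [ 9.99999916e-01 -3.76256201e-04  1.63985760e-04  2.56250811e-04]
 [-2.53122442e-04 -2.50838266e-01  9.68028977e-01 -1.60612324e-01]
 [ 0.00000000e+00  0.00000000e+00  0.00000000e+00  1.00000000e+00]]
0.0003717094481621719
top [423   0  47  80 288] 0.056592729905760156 [613.6 409.3] [  5.1 101.7] 68.77
top [497   0  34  62 330] 0.0584037293951649 [681.9 490.1] [46.1 91.8] 21.73
top [  241    24    81   157 12044] 0.059388623537436486 [516.3 234.2] [ 79.8 160.4] 36.67
top [  90   98   82  149 9079] 0.05928223555229184 [427.7  75.9] [ 81.4 160.3] 39.94
low [411   0  55  82 821] 0.040373136301348506 [610.6 411.4] [  3.8 111.1] 68.71
low [476   0  49  72 620] 0.04020920246013199 [680.  476.9] [ 56.7 117.4] 14.64
low [ 528    0   32  100 1824] 0.034421224055365254 [736.9 560. ] [ 74.  161.3] 30.92
low [156  98  22 144 874] 0.040424474499459434 [458.  101.2] [  2.4 161.1] 40.09
low [ 253  165   55   60 2667] 0.035761318633490996 [575.2 154.5] [58.  63.3] 36.14
low [130 233  28  25 311] 0.035617763868460384 [482.4   6.9] [24.9 34.6] 46.68
```

View pics/w1.png

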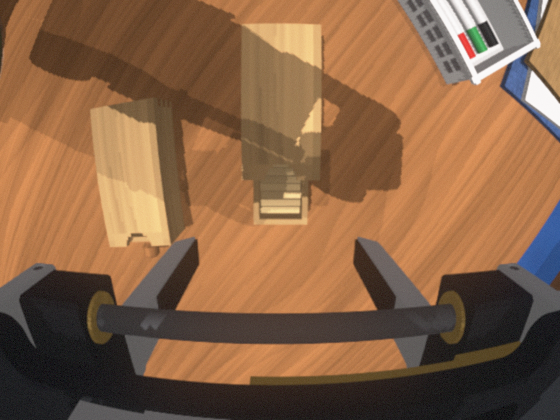

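Measured the roof rectangle at 79.8x160.4, centre (516.3,234.2), out-axis -53.3°. The mouth is about (564,170) and the tray is about 50 mm out. The picture agrees: sleeve at (280,100), tray end at (280,222). Next I'll descend on the exposed part and grip it.

```bash

python3 -m creep '{"translation":[[9,-4,-30],[9,-4,-65],[9,-4,-100],[9,-4,-130],[9,-4,-150]],"yaw":[0,0,0,0,0],"gripper":[0,0,0,0,0]}'
python3 -m creep '{"translation":[[0,0,-20],[0,0,-36],[0,0,-43],[0,0,-43]],"yaw":[0,0,0,0],"gripper":[0,0,0,0]}'
python3 -m creep '{"translation":[[0,0,0],[0,0,0],[0,0,0],[0,0,0],[0,0,0]],"yaw":[0,0,0,0,0],"gripper":[140,140,140,140,140]}' 25
python3 -m creep '{"translation":[[0,0,0],[0,0,0]],"yaw":[0,0],"gripper":[140,140]}'
python3 -c "
from station import ctrl;o=ctrl.get_obs();print(o['ee_pos'],o['eef_rot'],o['force'],o['moment'],o['grip_width'])"
```

```text
time_s: 1.98
ee_pos: [0.5784, 0.1497, 0.0696]
eef_rot: [-3.135, -0.003, 2.216]
force: [-0.2, -0.4, -0.6]
grip_width: 0.0939
time_s: 2.32
ee_pos: [0.5772, 0.1505, 0.0254]
eef_rot: [-3.133, -0.004, 2.217]
force: [-0.5, 0.4, 0.2]
grip_width: 0.0942
time_s: 2.73
ee_pos: [0.5774, 0.1505, 0.0261]
eef_rot: [-3.134, -0.003, 2.217]
force: [0.7, 1.0, -0.4]
grip_width: 0.0642
time_s: 2.9
ee_pos: [0.5775, 0.1505, 0.0263]
eef_rot: [-3.134, -0.003, 2.217]
force: [0.1, -0.5, 1.2]
grip_width: 0.0579
[0.57751115 0.15049647 0.02628267] [-3.13431992e+00 -3.12713364e-03  2.21725999e+00] [ 0.12239721 -0.45833218  1.15157937] [ 0.00665108 -0.1021345   0.03090642] 0.057944788393585765
```

```bash

python3 -m creep '{"translation":[[0,0,0],[0,0,0.5],[3,-4,0.7],[7.2,-9.6,0.7],[12,-16,0.7]],"yaw":[0,0,0,0,0],"gripper":[140,140,140,140,140]}' 50
python3 -m creep '{"translation":[[4.8,-6.4,0],[9.6,-12.8,0],[14.3,-19.2,0],[19,-25.6,0],[23.9,-32,0]],"yaw":[0,0,0,0,0],"gripper":[140,140,140,140,140]}'
python3 -m creep '{"translation":[[4.8,-6.4,0],[9.6,-12.8,0],[14.3,-19.2,0],[19,-25.6,0],[23.9,-32,0]],"yaw":[0,0,0,0,0],"gripper":[140,140,140,140,140]}'
python3 - <<'E'
from h import *
W,c,o=wcloud();print(o['ee_pos'],o['eef_rot'],o['moment'])
b=snap('side','b2.png')
m=((W[...,2]>.053)&(W[...,2]<.065)).astype(np.uint8)
n,L,st,ce=cv2.connectedComponentsWithStats(m)
for i in range(1,n):
    if st[i,4]<1500: continue
    p=W[L==i];r=cv2.minAreaRect((p[:,:2]*1000).astype(np.float32))
    print(st[i],np.median(p[:,2]),np.round(r[0],1),np.round(r[1],1),round(r[2],2))
E
```

```text
time_s: 3.32
ee_pos: [0.5898, 0.134, 0.0269]
eef_rot: [-3.134, -0.003, 2.218]
force: [-0.1, 0.4, -2.2]
grip_width: 0.0578
time_s: 3.73
ee_pos: [0.6142, 0.1012, 0.0268]
eef_rot: [-3.134, -0.003, 2.217]
force: [0.1, -0.3, -1.7]
grip_width: 0.0577
time_s: 4.15
ee_pos: [0.6386, 0.0685, 0.0268]
eef_rot: [-3.134, -0.003, 2.217]
force: [0.5, 0.1, -1.8]
grip_width: 0.0579
[0.63856502 0.06851839 0.02679554] [-3.13401948 -0.00322141  2.21731902] [-0.16200522 -0.11706605 -0.03819892]
[   0    0   41  183 6210] 0.05909286214847625 [467.3  72.3] [ 28.5 103.9] 39.13
```

```bash

python3 -m creep '{"translation":[[4.8,-6.4,0],[9.6,-12.8,0],[14.3,-19.2,0],[19,-25.6,0],[23.9,-32,0]],"yaw":[0,0,0,0,0],"gripper":[140,140,140,140,140]}'
python3 -m creep '{"translation":[[7,-9.6,0],[14,-19.2,0],[18,-24,0],[18,-24,0]],"yaw":[0,0,0,0],"gripper":[140,140,140,140]}'
python3 - <<'E'
from h import *
W,c,o=wcloud('w2.png');np.save('w2.npy',W);print(o['ee_pos'],o['eef_rot'],o['moment'])
b=snap('side','b2.png')
E
```

```text
time_s: 4.67
ee_pos: [0.6632, 0.0353, 0.0268]
eef_rot: [-3.134, -0.003, 2.216]
force: [0.1, -0.9, -2.8]
grip_width: 0.0575
time_s: 5.0
ee_pos: [0.6819, 0.0098, 0.0266]
eef_rot: [-3.134, -0.003, 2.215]
force: [-0.2, 0.1, -2.3]
grip_width: 0.0577
[0.68189555 0.00976538 0.02662663] [-3.13437957e+00 -2.65513869e-03  2.21472775e+00] [-0.13049667 -0.05531023 -0.01847505]
```

View pics/w2.png

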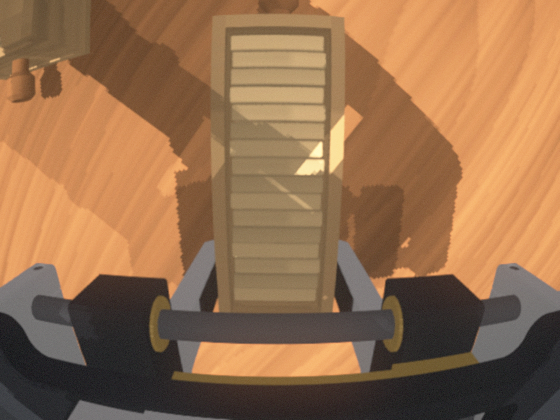

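The tray is out and level in the grip. Its knob tip shows at (280,5), about 48 mm clear of the mouth. I'll lift slightly and turn it in place, nearly a half turn, because joint 6 limits the rest. The swept radius is 148 mm; case2's knob is about 187 mm from the turning centre and the mouth about 196 mm.

```bash

python3 -m creep '{"translation":[[0,0,5],[0,0,10],[0,0,15],[0,0,18],[0,0,18]],"yaw":[0,0,-0.06,-0.15,-0.25],"gripper":[140,140,140,140,140]}'
python3 -m creep '{"translation":[[0,0,0],[0,0,0],[0,0,0],[0,0,0],[0,0,0]],"yaw":[-0.11,-0.22,-0.33,-0.44,-0.55],"gripper":[140,140,140,140,140]}'
python3 -m creep '{"translation":[[0,0,0],[0,0,0],[0,0,0],[0,0,0],[0,0,0]],"yaw":[-0.11,-0.22,-0.33,-0.44,-0.55],"gripper":[140,140,140,140,140]}'
python3 -m creep '{"translation":[[0,0,0],[0,0,0],[0,0,0],[0,0,0],[0,0,0]],"yaw":[-0.11,-0.22,-0.33,-0.44,-0.55],"gripper":[140,140,140,140,140]}'
python3 -m creep '{"translation":[[0,0,0],[0,0,0],[0,0,0],[0,0,0],[0,0,0]],"yaw":[-0.11,-0.22,-0.33,-0.44,-0.55],"gripper":[140,140,140,140,140]}'
python3 -c "
from station import ctrl;o=ctrl.get_obs();print(o['ee_pos'],o['eef_rot'],o['moment'],o['qpos'])"
```

```text
time_s: 5.52
ee_pos: [0.6815, 0.0117, 0.0463]
eef_rot: [-3.136, -0.002, 1.962]
force: [0.7, 0.5, -2.3]
grip_width: 0.0578
time_s: 5.93
ee_pos: [0.6815, 0.0121, 0.0471]
eef_rot: [-3.136, -0.003, 1.407]
force: [-0.4, -0.8, -2.8]
grip_width: 0.0579
time_s: 6.35
ee_pos: [0.6815, 0.0126, 0.0478]
eef_rot: [-3.137, -0.003, 0.853]
force: [-0.1, -0.1, -2.5]
grip_width: 0.0577
time_s: 6.77
ee_pos: [0.6814, 0.013, 0.0486]
eef_rot: [-3.137, -0.003, 0.298]
force: [0.2, 0.1, -1.9]
grip_width: 0.0576
time_s: 7.18
ee_pos: [0.6814, 0.0135, 0.0494]
eef_rot: [-3.136, -0.004, -0.257]
force: [-0.2, -0.6, -3.1]
grip_width: 0.0577
[0.68139224 0.01352091 0.04935956] [-3.13633544 -0.00356052 -0.25722932] [ 0.01828813  0.23796033 -0.02017241] [-0.03549521  0.75930253  1.25221003  0.00481513  1.12545508  1.79045694]
```

```bash

python3 -m creep '{"translation":[[0,0,0],[0,0,0],[0,0,0],[0,0,0],[0,0,0]],"yaw":[-0.11,-0.22,-0.33,-0.44,-0.55],"gripper":[140,140,140,140,140]}'
python3 -m creep '{"translation":[[0,0,-6],[0,0,-13],[0,0,-20],[0,0,-25],[0,0,-27]],"yaw":[-0.02,-0.02,-0.02,-0.02,-0.02],"gripper":[140,140,140,140,140]}'
python3 -m creep '{"translation":[[0,0,0],[0,0,0]],"yaw":[0,0],"gripper":[140,140]}'
python3 -c "
from station import ctrl;o=ctrl.get_obs();print(o['ee_pos'],o['eef_rot'],o['force'],o['moment'],o['qpos'])"
```

```text
time_s: 7.6
ee_pos: [0.6813, 0.014, 0.0502]
eef_rot: [-3.136, -0.004, -0.812]
force: [-0.1, 0.1, -2.8]
grip_width: 0.0578
time_s: 8.02
ee_pos: [0.6808, 0.0141, 0.0219]
eef_rot: [-3.137, -0.002, -0.831]
force: [-0.1, 0.3, -2.0]
grip_width: 0.0577
time_s: 8.18
ee_pos: [0.6807, 0.0142, 0.0217]
eef_rot: [-3.137, -0.002, -0.831]
force: [0.2, -0.1, -2.2]
grip_width: 0.0579
[0.6806568  0.01418287 0.02167563] [-3.13746588e+00 -2.07386318e-03 -8.30584637e-01] [ 0.17278671 -0.05631667 -2.23073606] [ 0.13162159  0.23996304 -0.02323348] [-3.34701134e-02  7.93261009e-01  1.26430789e+00  1.58788161e-03
  1.07962306e+00  2.36716071e+00]
```

```bash

python3 -m creep '{"translation":[[0,0,-0.7],[0,0,-1.5],[0,0,-1.5]],"yaw":[0,0,0],"gripper":[140,140,140]}'
python3 -m creep '{"translation":[[0,0,0],[0,0,0],[0,0,0],[0,0,0],[0,0,0]],"yaw":[0,0,0,0,0],"gripper":[60,0,0,0,0]}'
python3 -m creep '{"translation":[[0,0,10],[0,0,30],[0,0,60],[0,0,90],[0,0,110]],"yaw":[0,0,0,0,0],"gripper":[0,0,0,0,0]}'
python3 -m creep '{"translation":[[5,-5,0],[10,-10,0],[15,-15,0],[20,-20,0],[25,-25,0]],"yaw":[0.11,0.22,0.33,0.44,0.55],"gripper":[0,0,0,0,0]}'
python3 -c "
from station import ctrl;o=ctrl.get_obs();print(o['ee_pos'],o['eef_rot'],o['force'],o['moment'],o['qpos'])"
```

```text
time_s: 8.43
ee_pos: [0.6808, 0.0142, 0.0204]
eef_rot: [-3.137, -0.002, -0.831]
force: [-0.2, 0.6, -0.7]
grip_width: 0.0576
time_s: 8.85
ee_pos: [0.6809, 0.0142, 0.0206]
eef_rot: [-3.137, -0.003, -0.83]
force: [-0.5, 0.2, 0.5]
grip_width: 0.0876
time_s: 9.27
ee_pos: [0.6816, 0.0141, 0.1347]
eef_rot: [-3.134, -0.005, -0.83]
force: [0.3, -0.7, -0.6]
grip_width: 0.0937
time_s: 9.68
ee_pos: [0.7069, -0.0111, 0.1357]
eef_rot: [-3.134, -0.006, -0.275]
force: [-0.5, -0.3, 0.3]
grip_width: 0.0938
[ 0.70685936 -0.01107265  0.13571226] [-3.13423771 -0.00586476 -0.27490812] [-0.53471695 -0.26146189  0.29274868] [-0.03597077  0.21426819  0.01730656] [-0.06959881  0.72426736  1.09946235  0.00621396  1.31062671  1.77450728]
```

```bash

python3 -m creep '{"translation":[[0,0,10],[0,0,20],[0,0,30],[0,0,40],[0,0,40]],"yaw":[0.12,0.24,0.36,0.48,0.6],"gripper":[0,0,0,0,0]}'
python3 -m creep '{"translation":[[0,0,0],[0,0,0],[0,0,0],[0,0,0],[0,0,0]],"yaw":[0.12,0.24,0.36,0.48,0.6],"gripper":[0,0,0,0,0]}'
python3 -m creep '{"translation":[[0,0,0],[0,0,0],[0,0,0],[0,0,0],[0,0,0]],"yaw":[0.12,0.24,0.36,0.48,0.6],"gripper":[0,0,0,0,0]}'
python3 -m creep '{"translation":[[4,-5,0],[8,-10,0],[12,-15,0],[16,-20,0],[19,-24,0]],"yaw":[0.12,0.24,0.36,0.48,0.6],"gripper":[0,0,0,0,0]}'
python3 -m creep '{"translation":[[0,0,0],[0,0,0],[0,0,0]],"yaw":[0.1,0.19,0.19],"gripper":[0,0,0]}'
python3 - <<'E'
from h import *
W,c,o=wcloud('w3.png');np.save('w3.npy',W)
print(o['ee_pos'],o['eef_rot'],o['qpos'])
t=W[...,2];print(np.nanmedian(t[abs(t)<.015]))
for nm,lo,hi in(('top',.053,.065),('low',.03,.048)):
    m=((W[...,2]>lo)&(W[...,2]<hi)).astype(np.uint8)
    n,L,st,ce=cv2.connectedComponentsWithStats(m)
    for i in range(1,n):
        if st[i,4]<400: continue
        p=W[L==i];r=cv2.minAreaRect((p[:,:2]*1000).astype(np.float32))
        print(nm,st[i],np.median(p[:,2]),np.round(r[0],1),np.round(r[1],1),round(r[2],2))
E
```

```text
time_s: 10.1
ee_pos: [0.7075, -0.0111, 0.1791]
eef_rot: [-3.136, -0.009, 0.331]
force: [-0.2, 0.2, 1.0]
grip_width: 0.0938
time_s: 10.52
ee_pos: [0.7075, -0.0112, 0.1801]
eef_rot: [-3.136, -0.01, 0.937]
force: [0.6, -0.2, -0.3]
grip_width: 0.0943
time_s: 10.93
ee_pos: [0.7075, -0.0111, 0.181]
eef_rot: [-3.137, -0.01, 1.543]
force: [-0.5, 0.1, -0.9]
grip_width: 0.094
time_s: 11.35
ee_pos: [0.7266, -0.0355, 0.1819]
eef_rot: [-3.137, -0.009, 2.149]
force: [0.0, -0.6, -0.4]
grip_width: 0.0942
time_s: 11.6
ee_pos: [0.7267, -0.0356, 0.1827]
eef_rot: [-3.138, -0.009, 2.343]
force: [-0.3, -0.0, -0.0]
grip_width: 0.094
[ 0.72666096 -0.03563572  0.18269902] [-3.13771079 -0.00884045  2.34282454] [-0.10026854  0.75279593  0.9431773   0.00273048  1.45488626 -0.87264226]
0.0003418907944306715
low [101   0  75  31 766] 0.03582842866032118 [486.3   7. ] [79.5 31.1] 40.21
low [ 245  104   67  156 2863] 0.04016886695020164 [713.4 -21.7] [ 58.7 151. ] 41.79
```

View pics/w3.png

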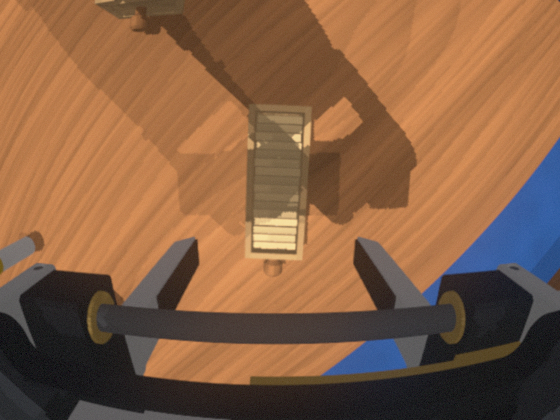

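Tray stands reversed on the table: 58.7x151, centre (713,-22), plain end at (278,105) and knob at (273,268). I'll regrip it 25 mm knobward of centre.

```bash

python3 -m creep '{"translation":[[3,-5,-30],[3,-5,-65],[3,-5,-100],[3,-5,-130],[3,-5,-145]],"yaw":[-0.043,-0.043,-0.043,-0.043,-0.043],"gripper":[0,0,0,0,0]}'
python3 -m creep '{"translation":[[0,0,-8],[0,0,-13],[0,0,-13]],"yaw":[0,0,0],"gripper":[0,0,0]}'
python3 -m creep '{"translation":[[0,0,0],[0,0,0],[0,0,0],[0,0,0],[0,0,0]],"yaw":[0,0,0,0,0],"gripper":[140,140,140,140,140]}' 50
python3 -m creep '{"translation":[[0,0,0],[0,0,0],[0,0,0]],"yaw":[0,0,0],"gripper":[140,140,140]}'
python3 -c "
from station import ctrl;o=ctrl.get_obs();print(o['ee_pos'],o['eef_rot'],o['force'],o['moment'],o['qpos'])"
```

```text
time_s: 12.07
ee_pos: [0.728, -0.0403, 0.0335]
eef_rot: [-3.134, -0.012, 2.291]
force: [0.5, -0.8, 0.2]
grip_width: 0.0941
time_s: 12.32
ee_pos: [0.7283, -0.0403, 0.0211]
eef_rot: [-3.135, -0.012, 2.29]
force: [0.7, -0.0, -0.3]
grip_width: 0.0942
time_s: 12.73
ee_pos: [0.7285, -0.0404, 0.0217]
eef_rot: [-3.135, -0.012, 2.29]
force: [-0.2, 1.1, -0.2]
grip_width: 0.0636
time_s: 12.98
ee_pos: [0.7286, -0.0403, 0.0218]
eef_rot: [-3.135, -0.011, 2.29]
force: [-0.3, -0.0, 0.8]
grip_width: 0.0575
[ 0.72855464 -0.04034283  0.02180171] [-3.13535331 -0.01147213  2.28978918] [-0.33616358 -0.02233326  0.75747257] [0.07446555 0.03238462 0.00028366] [-0.10660073  0.90709585  1.05657481  0.0034392   1.19058653 -0.82692594]
```

```bash

python3 -m creep '{"translation":[[0,0,5],[0,0,12],[-6,8,22],[-18,22,36],[-32,40,46]],"yaw":[0,0,-0.02,-0.05,-0.079],"gripper":[140,140,140,140,140]}'
python3 -m creep '{"translation":[[-14,17,0],[-28,34,0],[-42,51,0],[-54,65,0],[-58,70,0]],"yaw":[0,0,0,0,0],"gripper":[140,140,140,140,140]}'
python3 -m creep '{"translation":[[0,0,0],[0,0,0]],"yaw":[0,0],"gripper":[140,140]}'
python3 - <<'E'
from h import *
W,c,o=wcloud('w4.png');np.save('w4.npy',W)
print(o['ee_pos'],o['eef_rot'],o['force'],o['moment'])
b=snap('side','b4.png');Wb=cloud(b);np.save('b4.npy',Wb)
a=snap('scene','a4.png');Wa=cloud(a);np.save('a4.npy',Wa)
for k,V in(('w',W),('b',Wb),('a',Wa)):
    V=V*1000
    m=((V[...,2]>54)&(V[...,2]<65)&(np.hypot(V[...,0]-516,V[...,1]-234)<105)).astype(np.uint8)
    p=V[m>0];
    if len(p)>50:
        r=cv2.minAreaRect(p[:,:2].astype(np.float32));print(k,len(p),np.median(p[:,2]),np.round(r[0],1),np.round(r[1],1),round(r[2],2))
E
```

```text
time_s: 13.4
ee_pos: [0.6965, -0.0009, 0.0691]
eef_rot: [-3.136, -0.011, 2.208]
force: [0.2, 1.1, -1.6]
grip_width: 0.0574
time_s: 13.82
ee_pos: [0.6373, 0.0709, 0.0698]
eef_rot: [-3.136, -0.011, 2.21]
force: [-0.4, 0.6, -2.5]
grip_width: 0.0575
time_s: 13.98
ee_pos: [0.6378, 0.0708, 0.0704]
eef_rot: [-3.137, -0.01, 2.21]
force: [0.4, 0.5, -3.3]
grip_width: 0.0575
[0.63781359 0.07081528 0.07038595] [-3.13663872 -0.01045454  2.21003666] [ 0.37308126  0.5263345  -3.29751476] [-0.08268868 -0.03630922 -0.01079418]
w 4375 59.30584507761731 [557.3 178.8] [79.2 23.6] 36.54
b 1443 60.12741297125999 [522.9 225.6] [ 83.3 188.1] 37.47
a 130 58.56789006411591 [539.8 195.1] [68.6 85.8] 37.24
```

View pics/w4.png

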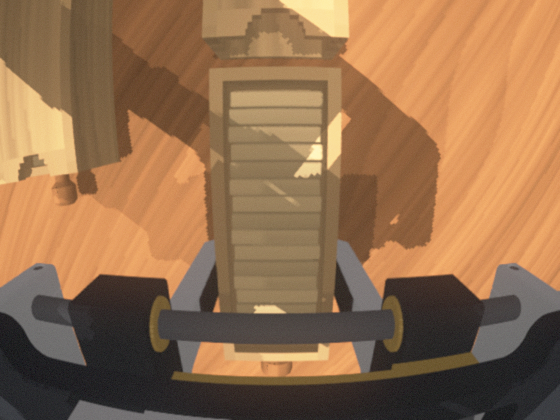

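The sleeve roof (top, 205–348) and the tray (210–340) are nearly in line, and the sleeve has not moved. Next: the lateral offset, yaw and tilt of the tray relative to the sleeve, all from this one view.

```bash
python3 - <<'E'
from h import *
V=np.load('w4.npy')*1000
e=np.array([564.4,169.3]);th=np.radians(-53.4);d=np.array([np.cos(th),np.sin(th)]);l=np.array([-d[1],d[0]])
q=V[...,:2]-e;A=q@d;Bl=q@l;Z=V[...,2]
def edges(mask,lo,hi,st=4):
    R=[]
    for s in np.arange(lo,hi,st):
        m=mask&(A>s)&(A<s+st)
        if m.sum()>30: R.append((s+st/2,np.percentile(Bl[m],.5),np.percentile(Bl[m],99.5)))
    R=np.array(R);c=(R[:,1]+R[:,2])/2
    print(np.round(R[[0,len(R)//2,-1]],1),'fit slope,off@0:',np.polyfit(R[:,0],c,1),'width',np.median(R[:,2]-R[:,1]))
edges((Z>56)&(Z<63)&(abs(Bl)<50),-22,-2,2)
m=(Z>78)&(Z<97)&(abs(Bl)<35)&(A>5)&(A<115)
print(A[m].min(),np.percentile(A[m],1),np.median(Z[m]));edges(m&(Z>82),18,95)
for sgn in(-1,1):
  r=m&(abs(Bl*sgn-27)<1.5)
  print('rim z vs along',np.polyfit(A[r],Z[r],1),r.sum())
E
```

```text
[[-21.  -39.2  39. ]
 [-11.  -38.8  38.9]
 [ -3.  -39.   39.1]] fit slope,off@0: [0.00345283 0.00303446] width 78.1530009674503
22.674412145394584 23.62242390863106 86.66488563635424
[[ 24.  -28.5  28.7]
 [ 60.  -28.7  29.1]
 [ 96.  -28.7  29.1]] fit slope,off@0: [0.00255321 0.02548562] width 57.74941273191854
rim z vs along [1.79187226e-03 8.87777422e+01] 1285
rim z vs along [2.71036344e-03 8.87263687e+01] 1292
```

Lateral error is 0.1 mm, yaw and tilt are within 0.2°, and the plain end is 23 mm from the mouth. I'll lower to the insertion height.

```bash

python3 -m creep '{"translation":[[0,0,-10],[0,0,-22],[0,0,-33],[0,0,-41],[0,0,-41]],"yaw":[0,0,0,0,0],"gripper":[140,140,140,140,140]}'
python3 -m creep '{"translation":[[0,0,0],[0,0,0]],"yaw":[0,0],"gripper":[140,140]}'
cat > al.py <<'E'
from h import *
o=ctrl.get_obs();p=o['ee_pos']*1000
e=np.array([564.4,169.3]);th=np.radians(-53.4);d=np.array([np.cos(th),np.sin(th)]);l=np.array([-d[1],d[0]])
q=p[:2]-e
print('along %.1f lat %.2f z %.1f yaw %.4f (want 2.2100)'%(q@d,q@l,p[2],o['eef_rot'][2]),np.round(o['force'],1),'f_along %.1f'%(o['force'][:2]@d),np.round(o['moment'],2),o['eef_rot'],o['grip_width'])
E
python3 al.py
```

```text
time_s: 14.55
ee_pos: [0.6367, 0.0699, 0.0258]
eef_rot: [-3.133, -0.013, 2.209]
force: [0.2, 0.9, -3.0]
grip_width: 0.0575
time_s: 14.72
ee_pos: [0.6365, 0.0699, 0.0254]
eef_rot: [-3.132, -0.013, 2.209]
force: [0.2, 1.1, -1.7]
grip_width: 0.0579
along 122.8 lat -1.35 z 25.4 yaw 2.2086 (want 2.2100) [ 0.2  1.1 -1.7] f_along -0.7 [-0.1   0.01  0.03] [-3.132219   -0.01336941  2.20861755] 0.05792316057545979
```

```bash

python3 -m creep '{"translation":[[1,0.8,3],[1.2,0.9,4],[1.2,0.9,4],[1.2,0.9,4]],"yaw":[0.001,0.001,0.001,0.001],"gripper":[140,140,140,140]}'
python3 al.py
```

```text
time_s: 15.05
ee_pos: [0.638, 0.0708, 0.0299]
eef_rot: [-3.133, -0.013, 2.21]
force: [0.1, 0.1, -2.1]
grip_width: 0.0574
along 122.9 lat 0.35 z 29.9 yaw 2.2096 (want 2.2100) [ 0.1  0.1 -2.1] f_along -0.0 [-0.1  -0.02 -0.02] [-3.13289239 -0.01289677  2.2096419 ] 0.05736299082735394
```

```bash

python3 -m creep '{"translation":[[-3.6,4.8,0],[-7.2,9.6,0],[-10.7,14.4,0],[-14.3,19.3,0],[-16.7,22.5,0]],"yaw":[0,0,0,0,0],"gripper":[140,140,140,140,140]}'
python3 al.py
python3 -m creep '{"translation":[[-1.2,1.6,0],[-2.4,3.2,0],[-3.6,4.8,0],[-4.8,6.4,0],[-4.8,6.4,0]],"yaw":[0,0,0,0,0],"gripper":[140,140,140,140,140]}'
python3 al.py
```

```text
time_s: 15.47
ee_pos: [0.6207, 0.0942, 0.0299]
eef_rot: [-3.133, -0.013, 2.21]
force: [-0.1, -0.3, -3.0]
grip_width: 0.0578
along 93.8 lat 0.42 z 29.9 yaw 2.2103 (want 2.2100) [-0.1 -0.3 -3. ] f_along 0.2 [-0.03 -0.04 -0.03] [-3.13276448 -0.01303911  2.21026623] 0.05778648943173439
time_s: 15.88
ee_pos: [0.6157, 0.1008, 0.0299]
eef_rot: [-3.133, -0.013, 2.21]
force: [0.2, 0.4, -3.7]
grip_width: 0.0576
along 85.6 lat 0.35 z 29.9 yaw 2.2103 (want 2.2100) [ 0.2  0.4 -3.7] f_along -0.2 [-0.06  0.02 -0.01] [-3.1326681  -0.01317406  2.21028383] 0.05761115767983129
```

Entered with no contact. Sliding on.

```bash

python3 -m creep '{"translation":[[-4.8,6.4,0],[-9.5,12.8,0],[-14.3,19.3,0],[-19,25.7,0],[-22.6,30.5,0]],"yaw":[0,0,0,0,0],"gripper":[140,140,140,140,140]}'
python3 al.py
python3 -m creep '{"translation":[[-3.6,4.8,0],[-7.2,9.6,0],[-10.7,14.4,0],[-14.3,19.3,0],[-16.7,22.5,0]],"yaw":[0,0,0,0,0],"gripper":[140,140,140,140,140]}'
python3 al.py
python3 - <<'E'
from h import *
W,c,o=wcloud('w5.png');np.save('w5.npy',W)
b=snap('side','b5.png')
E
```

```text
time_s: 16.3
ee_pos: [0.5924, 0.1323, 0.03]
eef_rot: [-3.133, -0.013, 2.211]
force: [1.1, -0.9, -2.8]
grip_width: 0.0575
along 46.4 lat 0.46 z 30.0 yaw 2.2109 (want 2.2100) [ 1.1 -0.9 -2.8] f_along 1.4 [-0.09 -0.03 -0.04] [-3.13263289 -0.01322617  2.21089637] 0.05753579668010172
time_s: 16.72
ee_pos: [0.5753, 0.1554, 0.03]
eef_rot: [-3.133, -0.013, 2.211]
force: [0.2, 0.1, -2.5]
grip_width: 0.058
along 17.6 lat 0.48 z 30.0 yaw 2.2111 (want 2.2100) [ 0.2  0.1 -2.5] f_along 0.1 [-0.08 -0.07 -0.05] [-3.13258387 -0.01328397  2.21113734] 0.058044210868059144
```

View pics/w5.png

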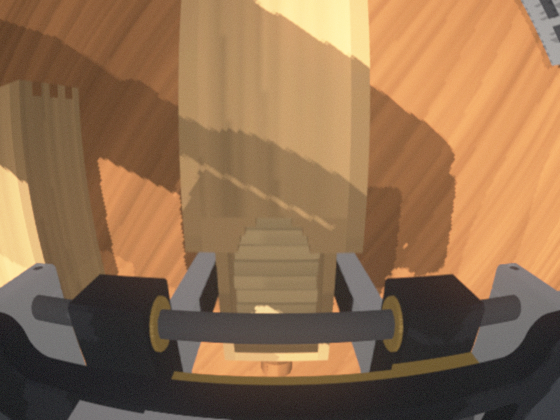

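The tray is well inside: mouth edge at row ~250, fingers just outside it at columns 200 and 350, knob at (278,368). I'll set it on the sleeve floor, release, back off to the knob and look.

```bash

python3 -m creep '{"translation":[[0,0,-1],[0,0,-1.7],[0,0,-1.7]],"yaw":[0,0,0],"gripper":[140,140,140]}'
python3 al.py
python3 -m creep '{"translation":[[0,0,0],[0,0,0],[0,0,0],[0,0,0],[0,0,0]],"yaw":[0,0,0,0,0],"gripper":[90,60,0,0,0]}'
python3 -m creep '{"translation":[[0,0,12],[4,-5,35],[14,-19,65],[27,-36,90],[39,-53,110]],"yaw":[0,0,0,0,0],"gripper":[0,0,0,0,0]}'
python3 -m creep '{"translation":[[0,0,0],[0,0,0]],"yaw":[0,0],"gripper":[0,0]}'
python3 al.py
python3 - <<'E'
from h import *
W,c,o=wcloud('w6.png');V=W*1000
e=np.array([564.4,169.3]);th=np.radians(-53.4);d=np.array([np.cos(th),np.sin(th)]);l=np.array([-d[1],d[0]])
q=V[...,:2]-e;A=q@d;B=q@l;Z=V[...,2]
r=(Z>54)&(Z<65)&(abs(B)<50)&(A<10)&(A>-165)
for s in range(-140,0,20):
    m=r&(A>s)&(A<s+10)
    if m.sum()>20: print(s,np.round(np.percentile(B[m],[.5,99.5]),1))
print('mouth',np.percentile(A[r&(abs(B)>20)],99.8))
m=(Z>38)&(Z<51)&(abs(B)<32)&(A>5)&(A<90);print('tray',np.percentile(A[m],[1,99.5]),np.percentile(B[m],[.5,99.5]),np.median(Z[m]))
m=(Z>20)&(Z<40)&(abs(B)<20)&(A>75)&(A<110);print('knob',m.sum(),np.percentile(A[m],[1,99]),np.percentile(B[m],[1,50,99]),Z[m].max())
E
```

```text
time_s: 17.07
ee_pos: [0.5754, 0.1551, 0.0281]
eef_rot: [-3.132, -0.013, 2.211]
force: [-0.1, -0.6, -3.0]
grip_width: 0.0576
along 18.0 lat 0.41 z 28.1 yaw 2.2112 (want 2.2100) [-0.1 -0.6 -3. ] f_along 0.4 [-0.07 -0.04  0.01] [-3.13234547 -0.01335903  2.21122217] 0.05758327358111362
time_s: 17.48
ee_pos: [0.5755, 0.1551, 0.0282]
eef_rot: [-3.133, -0.013, 2.211]
force: [-0.3, 0.5, 0.5]
grip_width: 0.0843
time_s: 17.9
ee_pos: [0.6154, 0.1017, 0.1418]
eef_rot: [-3.135, -0.012, 2.212]
force: [0.2, 0.5, 0.6]
grip_width: 0.0939
time_s: 18.07
ee_pos: [0.6161, 0.1012, 0.1438]
eef_rot: [-3.138, -0.01, 2.211]
force: [-0.7, -0.0, -0.3]
grip_width: 0.0937
along 85.5 lat 0.92 z 143.8 yaw 2.2106 (want 2.2100) [-0.7 -0.  -0.3] f_along -0.4 [-0.08  0.06  0.06] [-3.1377202  -0.01028436  2.21057625] 0.09368264676530996
-100 [-39.1  38.8]
-80 [-39.   39.1]
-60 [-39.1  39.1]
-40 [-39.   38.8]
-20 [-39.5  39.1]
mouth -0.7341696280888469
tray [ 5.9413706  69.26918709] [-28.38355781  29.73164592] 46.2163861126992
knob 470 [75.41586149 95.08912166] [-8.74771456  0.9669175  10.68544645] 37.98202405573231
```

View pics/w6.png

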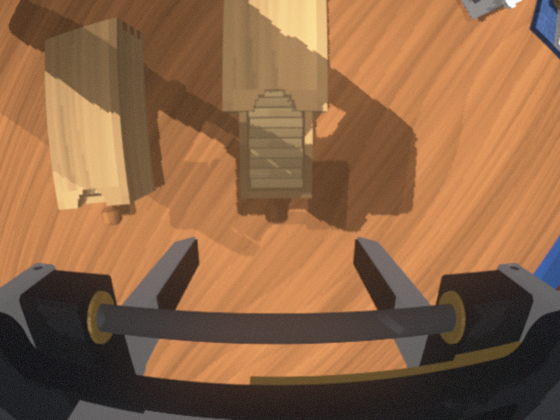

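The tray is level on the sleeve floor (rim 46 mm). Its knob-end face is 69 mm out and the knob tip 95 mm, lateral +0.9 mm, at (277,212) in the picture. The sleeve is unmoved. Next: grip the knob.

```bash

python3 -m creep '{"translation":[[-1,2,-30],[-1,2,-60],[-1,2,-80],[-1,2,-92],[-1,2,-92]],"yaw":[0,0,0,0,0],"gripper":[0,0,0,0,0]}'
python3 -m creep '{"translation":[[0,0,0],[0,0,0]],"yaw":[0,0],"gripper":[0,0]}'
python3 al.py
```

```text
time_s: 18.53
ee_pos: [0.6121, 0.1044, 0.0467]
eef_rot: [-3.131, -0.015, 2.212]
force: [-0.4, 1.2, -0.0]
grip_width: 0.0937
time_s: 18.7
ee_pos: [0.6121, 0.1048, 0.0473]
eef_rot: [-3.131, -0.015, 2.213]
force: [-0.2, 0.0, -0.4]
grip_width: 0.0938
along 80.2 lat -0.17 z 47.3 yaw 2.2127 (want 2.2100) [-0.2  0.  -0.4] f_along -0.1 [-0.03  0.04 -0.03] [-3.13074815 -0.01460613  2.21266655] 0.09375402010044051
```

```bash

python3 -m creep '{"translation":[[2.8,-1.7,-9],[2.8,-1.7,-18],[2.8,-1.7,-18],[2.8,-1.7,-18]],"yaw":[-0.002,-0.002,-0.002,-0.002],"gripper":[0,0,0,0]}'
python3 al.py
python3 -m creep '{"translation":[[0,0,0],[0,0,0],[0,0,0],[0,0,0],[0,0,0]],"yaw":[0,0,0,0,0],"gripper":[230,230,230,230,230]}' 15
python3 -m creep '{"translation":[[0,0,0],[0,0,0],[0,0,0],[0,0,0],[0,0,0]],"yaw":[0,0,0,0,0],"gripper":[230,230,230,230,230]}'
python3 -m creep '{"translation":[[0,0,0],[0,0,0]],"yaw":[0,0],"gripper":[230,230]}'
python3 al.py
```

```text
time_s: 19.03
ee_pos: [0.6146, 0.103, 0.0287]
eef_rot: [-3.13, -0.015, 2.21]
force: [-0.4, 0.4, -0.2]
grip_width: 0.0937
along 83.1 lat 0.79 z 28.7 yaw 2.2105 (want 2.2100) [-0.4  0.4 -0.2] f_along -0.5 [-0.05  0.03  0.03] [-3.12989076 -0.01516067  2.21049607] 0.0937415601412074
time_s: 19.45
ee_pos: [0.6147, 0.103, 0.0289]
eef_rot: [-3.13, -0.015, 2.21]
force: [-0.1, 0.6, 0.4]
grip_width: 0.0641
time_s: 19.87
ee_pos: [0.6147, 0.103, 0.0289]
eef_rot: [-3.13, -0.015, 2.21]
force: [0.2, 0.7, 0.3]
grip_width: 0.0309
time_s: 20.03
ee_pos: [0.6147, 0.103, 0.0289]
eef_rot: [-3.13, -0.015, 2.21]
force: [-0.8, -0.2, -0.4]
grip_width: 0.0194
along 83.2 lat 0.86 z 28.9 yaw 2.2105 (want 2.2100) [-0.8 -0.2 -0.4] f_along -0.3 [ 0.03 -0.02 -0.05] [-3.13012347 -0.0150359   2.21049715] 0.019366196673292167
```

```bash

python3 -m creep '{"translation":[[-1.2,1.6,0],[-5,6.6,0],[-10,13.2,0],[-15,19.9,0],[-17.9,24.1,0]],"yaw":[0,0,0,0,0],"gripper":[230,230,230,230,230]}' 25
python3 al.py
python3 -m creep '{"translation":[[-3.6,4.8,0],[-7.2,9.6,0],[-10.7,14.4,0],[-14.3,19.3,0],[-16.1,21.7,0]],"yaw":[0,0,0,0,0],"gripper":[230,230,230,230,230]}'
python3 al.py
python3 -m creep '{"translation":[[-1.2,1.6,0],[-2.1,2.8,0],[-2.1,2.8,0]],"yaw":[0,0,0],"gripper":[230,230,230]}'
python3 al.py
```

```text
time_s: 20.45
ee_pos: [0.596, 0.1283, 0.0289]
eef_rot: [-3.13, -0.015, 2.211]
force: [0.3, -0.7, -0.7]
grip_width: 0.0189
along 51.8 lat 0.90 z 28.9 yaw 2.2112 (want 2.2100) [ 0.3 -0.7 -0.7] f_along 0.7 [-0.27 -0.09 -0.01] [-3.13005535 -0.01514076  2.21118899] 0.01893407536646207
time_s: 20.87
ee_pos: [0.5794, 0.1507, 0.0289]
eef_rot: [-3.13, -0.015, 2.211]
force: [0.9, -0.6, -1.4]
grip_width: 0.019
along 23.9 lat 0.91 z 28.9 yaw 2.2115 (want 2.2100) [ 0.9 -0.6 -1.4] f_along 1.0 [-0.23 -0.09  0.01] [-3.12994036 -0.0152401   2.21149005] 0.018978471605048758
time_s: 21.12
ee_pos: [0.5771, 0.1538, 0.0289]
eef_rot: [-3.13, -0.016, 2.212]
force: [-1.2, 1.2, 1.0]
grip_width: 0.0191
along 20.0 lat 0.91 z 28.9 yaw 2.2117 (want 2.2100) [-1.2  1.2  1. ] f_along -1.7 [ 0.23  0.18 -0.03] [-3.12984857 -0.0155966   2.21165488] 0.019084174183985662
```

```bash

python3 -m creep '{"translation":[[-0.9,1.2,0],[-1.8,2.4,0],[-2.4,3.2,0],[-2.4,3.2,0]],"yaw":[0,0,0,0],"gripper":[230,230,230,230]}'
python3 al.py
python3 -m creep '{"translation":[[-0.3,0.4,0],[-0.6,0.8,0],[-0.6,0.8,0]],"yaw":[0,0,0],"gripper":[230,230,230]}'
python3 al.py
python3 - <<'E'
from h import *
W,c,o=wcloud('w7.png');np.save('w7.npy',W);V=W*1000
b=snap('side','b7.png');a=snap('scene','a7.png')
e=np.array([564.4,169.3]);th=np.radians(-53.4);d=np.array([np.cos(th),np.sin(th)]);l=np.array([-d[1],d[0]])
q=V[...,:2]-e;A=q@d;B=q@l;Z=V[...,2]
r=(Z>54)&(Z<65)&(abs(B)<50)&(A<20)&(A>-165)
print('mouth',np.percentile(A[r&(abs(B)>25)],[99,99.8]),np.percentile(B[r],[.5,99.5]))
m=(Z>42)&(Z<50)&(abs(B)<27)&(A>-12)&(A<20);print('tray',m.sum(),np.percentile(A[m],[1,95,99.5]) if m.sum() else '')
E
```

```text
time_s: 21.45
ee_pos: [0.5746, 0.157, 0.0289]
eef_rot: [-3.13, -0.016, 2.212]
force: [-0.9, 0.1, 0.2]
grip_width: 0.0189
along 16.0 lat 0.88 z 28.9 yaw 2.2116 (want 2.2100) [-0.9  0.1  0.2] f_along -0.6 [-0.01  0.01  0.03] [-3.1298319  -0.01565357  2.21158095] 0.018883850927315923
time_s: 21.7
ee_pos: [0.574, 0.1578, 0.0289]
eef_rot: [-3.13, -0.016, 2.212]
force: [0.6, -0.2, 0.1]
grip_width: 0.0188
along 14.9 lat 0.87 z 28.9 yaw 2.2116 (want 2.2100) [ 0.6 -0.2  0.1] f_along 0.5 [-0.15 -0.07 -0.07] [-3.12981663 -0.01564324  2.21162917] 0.018840294918824337
mouth [-1.99642427 -1.00488685] [-39.24004089  39.01793039]
tray 1244 [-5.06775699  7.18222369 18.24392078]
```

View pics/w7.png

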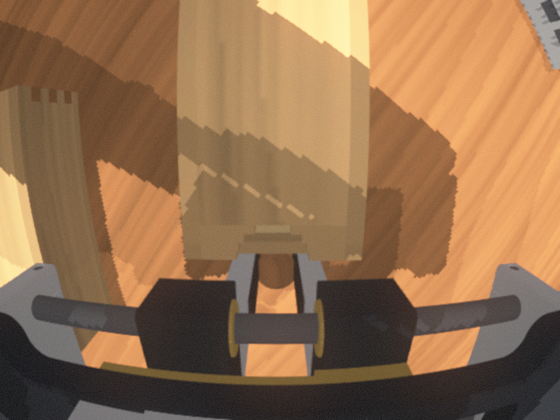

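Nearly home: the knob is between the fingers and the tray's rim line shows just at the mouth. I'll push in about 0.5 mm steps, watching the force along the axis.

```bash

python3 -m creep '{"translation":[[-0.3,0.4,0],[-0.3,0.4,0]],"yaw":[0,0],"gripper":[230,230]}' >/dev/null; python3 al.py | cut -c1-110
python3 -m creep '{"translation":[[-0.3,0.4,0],[-0.3,0.4,0]],"yaw":[0,0],"gripper":[230,230]}'>/dev/null; python3 al.py| cut -c1-110
python3 -m creep '{"translation":[[0,0,0],[0,0,0]],"yaw":[0,0],"gripper":[230,230]}'>/dev/null; python3 al.py| cut -c1-110
```

```text
along 14.4 lat 0.90 z 28.9 yaw 2.2116 (want 2.2100) [ 2.4 -0.8  0.4] f_along 2.1 [-0.2  -0.11  0.03] [-3.12985
along 13.9 lat 0.89 z 28.9 yaw 2.2117 (want 2.2100) [ 0.7 -0.8  0.1] f_along 1.1 [-0.18 -0.14  0.01] [-3.12987
along 13.8 lat 0.89 z 28.9 yaw 2.2117 (want 2.2100) [ 0.4 -0.5  0.7] f_along 0.6 [-0.23 -0.11 -0.02] [-3.12983
```

```bash

python3 -m creep '{"translation":[[-0.25,0.33,0],[-0.25,0.33,0],[-0.25,0.33,0]],"yaw":[0,0,0],"gripper":[230,230,230]}' >/dev/null; python3 al.py | cut -c1-110
python3 -m creep '{"translation":[[0,0,0]],"yaw":[0],"gripper":[230]}'>/dev/null; python3 al.py| cut -c1-110
python3 -m creep '{"translation":[[0,0,0]],"yaw":[0],"gripper":[230]}'>/dev/null; python3 al.py| cut -c1-110
python3 - <<'E'
from h import *
W,c,o=wcloud();V=W*1000
e=np.array([564.4,169.3]);th=np.radians(-53.4);d=np.array([np.cos(th),np.sin(th)]);l=np.array([-d[1],d[0]])
q=V[...,:2]-e;A=q@d;B=q@l;Z=V[...,2]
# profile of front: per height, furthest A for roof/side columns and visible tray face
for nm,b0,b1 in(('left wall',32,38),('right wall',-38,-32),('tray L',20,27),('tray R',-27,-20)):
    for z0 in(20,30,40,48,56):
        m=(B>b0)&(B<b1)&(Z>z0)&(Z<z0+6)&(abs(A)<12)
        if m.sum()>5: print(nm,z0,m.sum(),np.round(np.percentile(A[m],[50,95,99]),1))
E
```

```text
along 13.4 lat 0.92 z 29.0 yaw 2.2117 (want 2.2100) [ 0.1 -0.9 -0.6] f_along 0.8 [-0.12 -0.15 -0.03] [-3.12992
along 13.4 lat 0.89 z 28.9 yaw 2.2116 (want 2.2100) [ 0.8 -1.4 -0.6] f_along 1.6 [-0.26 -0.14 -0.05] [-3.12985
along 13.4 lat 0.87 z 28.9 yaw 2.2116 (want 2.2100) [ 0.8 -0.8  0.3] f_along 1.2 [-0.22 -0.17  0.  ] [-3.12980
left wall 56 307 [-6.7 -1.5 -1.1]
right wall 56 304 [-6.5 -1.4 -1.1]
tray L 48 32 [4.2 4.7 4.8]
tray L 56 411 [-6.1  4.1  4.7]
tray R 56 370 [-6.3 -1.3  0.9]
```

```bash

python3 -m creep '{"translation":[[-0.25,0.33,0],[-0.25,0.33,0],[-0.25,0.33,0]],"yaw":[0,0,0],"gripper":[230,230,230]}' >/dev/null; python3 al.py | cut -c1-110
python3 -m creep '{"translation":[[0,0,0]],"yaw":[0],"gripper":[230]}'>/dev/null; python3 al.py| cut -c1-110
python3 -m creep '{"translation":[[0,0,0]],"yaw":[0],"gripper":[230]}'>/dev/null; python3 al.py| cut -c1-110
python3 -m creep '{"translation":[[0,0,0],[0,0,0],[0,0,0],[0,0,0]],"yaw":[0,0,0,0],"gripper":[200,160,120,60]}'
python3 -m creep '{"translation":[[0,0,0],[0,0,0],[0,0,0],[0,0,0],[0,0,0]],"yaw":[0,0,0,0,0],"gripper":[60,60,60,60,60]}'
python3 -m creep '{"translation":[[1,-1.3,12],[4,-5,35],[14,-19,60],[26,-35,80],[39,-53,100]],"yaw":[0,0,0,0,0],"gripper":[60,60,60,60,60]}'
python3 -m creep '{"translation":[[6,-8,5],[12,-16,10],[12,-16,10],[12,-16,10]],"yaw":[0,0,0,0],"gripper":[60,60,60,60]}'
python3 - <<'E'
from h import *
W,c,o=wcloud('w8.png');np.save('w8.npy',W);V=W*1000
cv2.imwrite('pics/w8c.png',cv2.resize(c['pixels'][60:260,180:380,::-1],None,fx=3,fy=3,interpolation=cv2.INTER_CUBIC))
e=np.array([564.4,169.3]);th=np.radians(-53.4);d=np.array([np.cos(th),np.sin(th)]);l=np.array([-d[1],d[0]])
q=V[...,:2]-e;A=q@d;B=q@l;Z=V[...,2]
r=(Z>54)&(Z<65)&(abs(B)<50)&(A<10)&(A>-165)
print('mouth',np.percentile(A[r&(abs(B)>20)],99.8),np.percentile(B[r],[.5,99.5]),np.percentile(A[r],.2))
for z0 in range(8,60,6):
    for nm,b0,b1 in(('L',32,38),('tL',16,27),('tR',-27,-16),('R',-38,-32)):
        m=(B>b0)&(B<b1)&(Z>z0)&(Z<z0+6)&(abs(A)<12)
        if m.sum()>5: print(z0,nm,m.sum(),np.round(np.percentile(A[m],[50,95]),1),end=' | ')
    print()
m=(Z>15)&(Z<40)&(abs(B)<15)&(A>3)&(A<40);print('knob',m.sum(),np.percentile(A[m],[1,99]),np.percentile(B[m],[1,99]))
E
```

```text
along 12.9 lat 0.87 z 28.9 yaw 2.2117 (want 2.2100) [ 1.  -0.6  0.5] f_along 1.1 [-0.22 -0.18  0.03] [-3.12978
along 13.0 lat 0.88 z 28.9 yaw 2.2117 (want 2.2100) [ 0.6 -1.   0.9] f_along 1.2 [-0.31 -0.18 -0.02] [-3.12983
along 12.9 lat 0.88 z 28.9 yaw 2.2118 (want 2.2100) [ 0.7 -1.   0.1] f_along 1.2 [-0.2  -0.16 -0.01] [-3.12981
time_s: 23.57
ee_pos: [0.5727, 0.1595, 0.0289]
eef_rot: [-3.13, -0.016, 2.212]
force: [0.7, 0.5, 0.1]
grip_width: 0.0371
time_s: 23.98
ee_pos: [0.5727, 0.1595, 0.0289]
eef_rot: [-3.13, -0.016, 2.212]
force: [0.4, -0.8, -0.5]
grip_width: 0.0695
time_s: 24.4
ee_pos: [0.6121, 0.1062, 0.1314]
eef_rot: [-3.131, -0.015, 2.213]
force: [-0.4, -0.1, 0.0]
grip_width: 0.0717
time_s: 24.73
ee_pos: [0.6236, 0.0904, 0.1403]
eef_rot: [-3.13, -0.016, 2.212]
force: [-0.7, -0.5, 0.6]
grip_width: 0.0719
mouth -0.5733088093839925 [-39.19470047  39.03032153] -76.98283863653425
8 tL 10 [-1.6 -1.5] | 8 tR 7 [-1.2 -1.1] | 
14 L 7 [-0.5 -0.4] | 14 tL 6 [-1.2 -0.8] | 
20 L 7 [-0.7 -0.6] | 20 tL 6 [-0.9 -0.9] | 20 tR 7 [-1.3 -0.6] | 20 R 7 [-0.7 -0.6] | 
26 L 7 [-0.8 -0.7] | 26 tR 8 [-0.5 -0.4] | 26 R 7 [-0.9 -0.7] | 
32 L 7 [-1.  -0.9] | 32 tL 12 [-1.  -0.8] | 32 tR 17 [-0.6 -0.6] | 32 R 8 [-0.9 -0.8] | 
38 L 7 [-1.1 -1. ] | 38 tL 14 [-1.1 -0.9] | 38 tR 13 [-0.7 -0.6] | 38 R 7 [-1. -1.] | 
44 tL 14 [-1.2 -1. ] | 44 tR 18 [-1.1 -0.9] | 
50 tL 15 [-1.  -0.8] | 50 tR 20 [-1.  -0.8] | 
56 L 122 [-6.1 -0.9] | 56 tL 216 [-6.5 -1.3] | 56 tR 222 [-6.4 -1.2] | 56 R 119 [-5.9 -0.7] | 
knob 541 [ 3.2571545  24.22677805] [-8.13858806 11.08192869]
```

View pics/w8c.png

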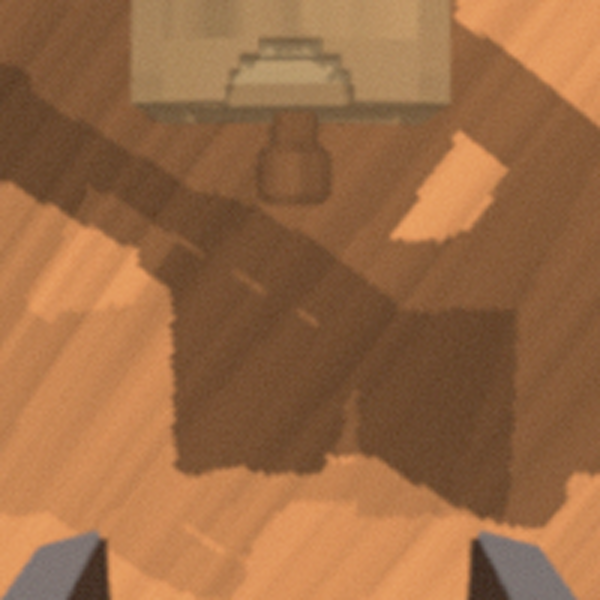

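The tray's face is flush with the mouth: both the walls and the tray's face sit at about -0.85 mm along the axis. The knob sticks out (at (295,165) in the crop), the sleeve hasn't moved, and the gripper is clear. Handing in.

```bash
python3 -c "
from station import ctrl
print(ctrl.hand_in())"
```

```text
the job is handed in; nothing more can be done
None
```

The reversed tray is now in its sleeve the right way round, knob out and flush with the mouth, and the job is handed in. It took about 25 s of the 67 s allowed.

I slid the tray out and turned it most of the way round. Joint 6's range stopped the gripper turning a full half circle, so I set the tray on the table and regripped it for the last few degrees. I then slid it in plain end first and pushed it home by the knob.

- **Fit:** in the last wrist view the tray's face and the sleeve walls are level to about 0.2–0.4 mm. Two other estimates, from how far the arm and the knob tip moved, put the face 0.3 mm and 0.9 mm inside the mouth. The three don't quite agree, but all are within the 1 mm tolerance.
- **Back contact:** I did not feel a clear stop against the closed back. The force along the axis stayed near 1 N, with one reading of 2.1 N, so "home" rests on the flushness measurement.
- **Sleeve:** it did not shift noticeably (about 0.2 mm sideways). The readings I took while pulling and pushing stayed below the 3 N that would slide it.
- **Tray level:** tray tilt measured about 0.2° before insertion, and the wrist orientation stayed within about 1° throughout. I saw no dominoes out of place in the pictures.
- **Other things:** the path stayed clear of case2, the glue stick, the basket and the bowl. I did not re-measure their positions at the end.

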